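# Clear the blocked ball feeder

### The job

In the grey sloping ball feeder, a black focus knob has crept out of its side bay into the lane and holds back two steel balls at the narrow outlet. Nudge that knob (not the spare one on the bench) sideways, well back into its bay, then get out of the way so that both balls roll down into the catch pocket. Leave the knob standing in the bay.

Things in the scene. Friction and masses are not known exactly. Their poses are not given: they have to be found in the camera images.
- chute: Fixed grey ball feeder. Origin: on the bench below the lane's mouth; +x up the lane, +y to the bay side. Floor rises at 14 deg from z=22 mm at x=0 to x=165. Lane y -17 to 17 mm; walls 4 thick, 12 above the floor. Side bay opens from the lane: x 4 to 70, y 17 to 92 mm, same floor and walls. Below the mouth an open catch pocket: x -78 to 0, y -35 to 35, floor z=4, rim z=30 mm.
- stuck_knob: Black knurled round knob, 56 mm diameter, 29.5 mm tall with its bright cap, about 120 g, loose on the sloping floor, half out of the bay and blocking the lane. Origin: centre of underside; z its axis, square to the floor. Slides when pushed, stays where left; pushed from the lane side about 20 mm above the floor (over the low walls) it does not tip. The spare on the bench is alike.
- ball_1: Polished steel ball, 28 mm diameter, 90 g, lying in the lane against the knob, uphill of it. Origin: its centre. It rolls down by itself once the lane is free, also of the tool.
- ball_2: A second ball like ball_1, in the lane just uphill of it.
Things that resemble listed ones, but are neither listed nor needed, are in the scene too. Leave any brown look-alike of the ball_1 alone.

How it is judged:
On the way:
1. the knob is back in its bay, standing on its floor (y of stuck_knob in the frame of chute between 0.041 and 0.07 m and z of stuck_knob in the frame of chute below 0.045 m), for 0.1 s.
At the end, for the whole second after the job is handed in: Both balls lie on the floor of the catch pocket, and the knob stands still on the floor of the side bay (leaning no more than 26 degrees from vertical; the slope itself gives 14), its centre at least 41 mm from the lane's centre line (all of step 1 and x of stuck_knob in the frame of chute between 0.02 and 0.055 m and angle between stuck_knob's own z axis and vertical below 0.45 rad and linear speed of stuck_knob below 0.02 m/s and x of ball_1 in the frame of chute between -0.08 and 0 m and y of ball_1 in the frame of chute between -0.036 and 0.036 m and z of each of ball_1, ball_2 in the frame of chute below 0.03 m and x of ball_2 in the frame of chute between -0.08 and 0 m and y of ball_2 in the frame of chute between -0.036 and 0.036 m); the robot touches nothing.
It also fails if it takes over 32 s, if anything falls off the work surface, if the arm or the gripper's body presses on something with over 40 N, if the wrist force passes 120 N, or if a joint passes its speed limit or range.

### The arm

A 6-joint arm with a two-finger parallel gripper is mounted at the origin on a cart in front of the work surface, level with it; the furniture and walls round the work are solid. World frame = base frame: x ahead of the robot, y to its left, z up, the work surface at z = 0. Lengths are in m, angles in rad, forces in N, time in s.
With the tool pointing down it reaches from about 0.375 to 0.9 m from the base axis. Payload 3.1 kg.
Tool frame: the origin (TCP) lies where the fingers leave the gripper's body, on its centre line; the fingertips stand 73 mm ahead of it and the grasp point (between the pads) lies 54 mm ahead of it; z points along the fingers, y is the line along which they close (so a half turn about z gives the same grasp; the last joint's range is limited). The gripper opens to 85 mm and grips with 20 to 120 N. Pads are 22 mm wide; open, the fingers measure 114 mm over their backs; the gripper's body (76 mm by 85 mm) begins 54 mm behind the grasp point. The pads swing forward as they close: fully open they stand 13 mm farther back than shut.
Start: joints at [1.171, 0.527, 1.433, -0, 1.181, -0.178], TCP at [0.137, 0.61, 0.304] pointing down, gripper open.
Joint ranges: [-3.08, 3.08], [-0.75, 2.2], [0.22, 2.44], [-1.43, 4.57], [0, 2.65], [-2.85, 2.85]. Speed limits (rad/s): [2.79, 2.79, 3.14, 3.14, 3.14, 3.14].

### API

Orientations are given as a unit quaternion [x, y, z, w].
In Python, from station import manip gives the robot as it stands.
- The arm moves only by the shell command python3 -m crank 'ROWS' [FORCE]. ROWS is JSON, a list of rows, each an object with "dp": the shift along the tool's x, y, z normalised to -1 to 1, where 1 is 50 cm, a list of three; "delta_rot": the turn, a rotation vector about the tool's x, y, z normalised to -1 to 1, where 1 is 2 pi rad, a list of three; "fingers": the opening, from -1 (shut) to 1 (fully open). A call has 1 to 12 rows; each row shifts and turns the commanded pose from where the row before left it, along the tool's axes as they then stand; what a row does not reach is not made up. A row lasts 1/12 s, in which the tool goes at most 41.7 mm and 7.16 degrees, less where a joint would pass 70% of its speed; a pose out of reach is approached as far as the arm can. A call with a number of a shift or a turn outside -1 to 1 is refused whole. A call with a gripper value outside its range is refused whole. The fingers move at their own pace and stop on an object; FORCE is the grip in N (left out, the last holds). Time passes only in rows, so rows that do not move let the fingers close. It gives the time, the measured TCP pose, the force, the opening and the grip force at its end, in the units of the state.
- manip.sense(): the state, without advancing time (a new reading comes with each control period).
- manip.snapshot(name): name is "scene" or "side" or "wrist"; returns (picture, depth): 400x640x3 uint8, red, green, blue; 400x640 float32, m along the optical axis (not along the pixel's ray), 0 where there is no reading.
- manip.camera_model(name): a dict with "fx", "fy", "cx", "cy" (pixels), "origin" and "attitude" of the camera in the world. Camera axes: x right, y up, looking along -z (the intrinsics and any distortion apply to the point x, -y, -z); pixel columns grow to the right and rows downward; lengths in m; the calibration is good to about 2 mm. A picture is of the moment at which its call begins: read the wrist's pose just before it. camera_model takes no time and is no camera call; for the wrist camera it gives the pose at the moment of the call.
- manip.sign_off(): hands the job in; it is judged then, once.
The state is a dict: "t": time; "q": joint angles; "qd": joint speeds; "tau": joint torques, N m; "tcp_pos": TCP position; "tool_rot": TCP orientation; "force": force on the tool from outside, world axes, zero at the start; "ft_torque": the same for the moment, N m; "finger_gap": opening from 0.0 (shut) to 1.0 (fully open); "gripper_force": force on a finger pad.
Only numpy, scipy, OpenCV 4.12 (cv2) and the standard library are available. Lean on these libraries where they do the work, as an engineer would, in place of code of your own. Each camera call takes 0.05 s, during which the arm holds its last target. There are 200 camera calls.

## Working session

There is one attempt and no reset: what is moved stays moved. The work goes in short steps, Python scripts to look and compute and a shell command to move; the robot and the scene stay as the last step left them, time stands still between calls to the robot, and variables do not carry over. Pictures are saved under pics/ and viewed, at most 10 in all, crops included, and the job is handed in when it is done.

```bash
mkdir -p pics; cat > h.py <<'E'
import numpy as np,cv2
from scipy.spatial.transform import Rotation as R
from station import manip
def cam(n):
    c=manip.camera_model(n); a=np.array(c['attitude'])
    return c,(R.from_quat(a).as_matrix() if a.size==4 else a.reshape(3,3)),np.array(c['origin'])
def ray(n,u,v,C=None):
    c,M,o=C or cam(n)
    return o,M@np.array([(u-c['cx'])/c['fx'],-(v-c['cy'])/c['fy'],-1.])
def pt(n,u,v,d,C=None):
    o,r=ray(n,u,v,C); return o+r*d
E
python3 - <<'E'
from h import *
for n in ['scene','side']:
    p,d=manip.snapshot(n); cv2.imwrite(f'pics/{n}0.png',p[:,:,::-1]); np.save(f'{n}_d.npy',d); c=manip.camera_model(n); print(n,c)
print(manip.sense())
E
```

```text
scene {'fx': 464.6096426241155, 'fy': 464.6096426241155, 'cx': 313.63908846530836, 'cy': 202.7140346695454, 'origin': array([0.19558102, 0.40937563, 0.66440485]), 'attitude': array([-0.12905517,  0.36174025,  0.87133599, -0.30538885])}
side {'fx': 433.33261368396296, 'fy': 433.33261368396296, 'cx': 317.55059040071774, 'cy': 196.81999810426572, 'origin': array([ 0.29559776, -0.69761025,  0.55830638]), 'attitude': array([ 0.45107257, -0.09698917, -0.17074656,  0.87061602])}
{'t': 0.1, 'q': array([ 1.17154816e+00,  5.28408737e-01,  1.43380506e+00,  2.89183757e-07,
        1.18137981e+00, -1.78510303e-01]), 'qd': array([ 0.00048704, -0.00157825, -0.00123563,  0.00099884, -0.00120975,
       -0.00170682]), 'tau': array([-5.09744023e-04, -4.43304098e+01, -1.78586090e+01, -2.68192089e-04,
        3.77681354e-03,  1.25012602e-05]), 'tcp_pos': array([0.13661874, 0.60936076, 0.30299966]), 'tool_rot': array([ 1.10144994e-01,  9.93915026e-01, -9.58982312e-04, -2.85141960e-04]), 'force': array([ 0.35116374, -0.45426408, -0.29123243]), 'ft_torque': array([ 0.02682833, -0.02619078,  0.00651111]), 'gripper_force': 0.0, 'finger_gap': 0.9971748624962142}
```

View pics/scene0.png

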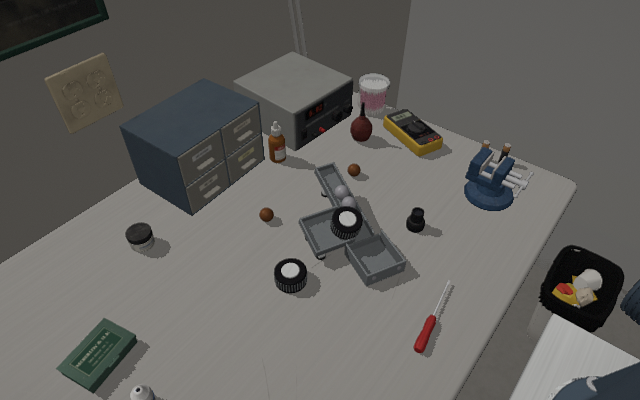

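View pics/side0.png

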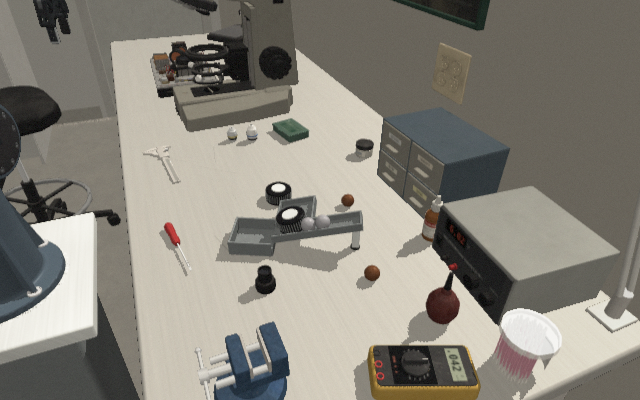

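The scene view shows the feeder with its pocket at (375,258), bay at (325,235), knob at (347,222), balls at (348,202) and (341,190), and lane top at (325,168). The spare knob is at (291,275). The side view shows the pocket at (253,235), knob at (290,218), and balls at (308,224) and (322,221).

```bash
python3 - <<'E'
import cv2
a=cv2.imread('pics/scene0.png')[150:300,270:430]; b=cv2.imread('pics/side0.png')[180:270,215:375]
cv2.imwrite('pics/c1.png',cv2.resize(a,None,fx=4,fy=4,interpolation=2)); cv2.imwrite('pics/c2.png',cv2.resize(b,None,fx=5,fy=5,interpolation=2))
E
```

```text
(no output)
```

View pics/c1.png

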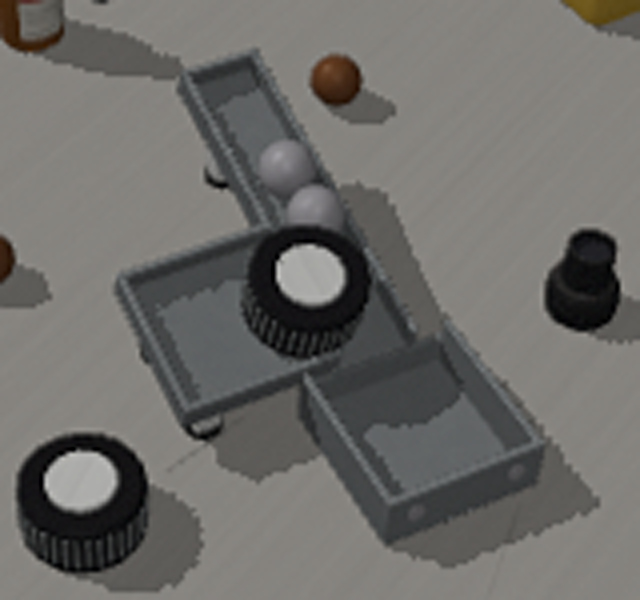

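View pics/c2.png

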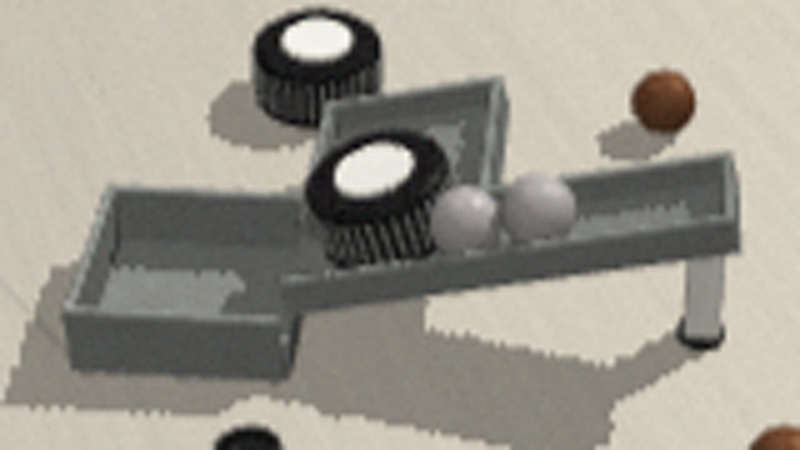

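```bash
cat > fit.py <<'E'
from h import *
from scipy.optimize import least_squares
t=np.tan(np.radians(14)); zl=lambda x:.022+t*x+.0124
A=lambda x,y,u,v:('scene',(x,y),270+u/4,150+v/4)
B=lambda x,y,u,v:('side',(x,y),215+u/5,180+v/5)
P=[A(-.08,.037,390,503),A(-.08,-.037,541,440),A(0,.037,308,378),A(0,-.037,447,333),A(.168,.019,185,80),A(.168,-.019,257,54),A(.072,.094,122,280),A(.002,.094,190,412),
B(-.08,-.037,70,316),B(-.0,-.037,297,318),B(-.08,.037,114,190),B(.168,.019,733,157),B(.072,.094,503,82),B(.002,.094,327,105)]
C={n:cam(n) for n in('scene','side')}
def proj(n,w):
    c,M,o=C[n]; q=M.T@(w-o); return np.array([c['cx']+c['fx']*q[0]/-q[2],c['cy']-c['fy']*q[1]/-q[2]])
def W(p,x): 
    c,s=np.cos(p[3]),np.sin(p[3]); return np.array([p[0]+c*x[0]-s*x[1],p[1]+s*x[0]+c*x[1],p[2]+x[2]])
def L(x): return (*x,.03 if x[0]<.001 else zl(x[0]))
def tri(a,b):
    (o1,r1),(o2,r2)=[ray(n,u,v,C[n]) for n,u,v in (a,b)]
    k=np.linalg.lstsq(np.c_[r1,-r2],o2-o1,rcond=None)[0]; p,q=o1+k[0]*r1,o2+k[1]*r2
    return (p+q)/2,np.linalg.norm(p-q)
def inv(p,w):
    c,s=np.cos(p[3]),np.sin(p[3]); d=np.array(w)-p[:3]; return np.array([c*d[0]+s*d[1],-s*d[0]+c*d[1],d[2]])
if __name__=='__main__':
    f=lambda p:np.concatenate([proj(n,W(p,L(x)))-[u,v] for n,x,u,v in P])
    best=min((least_squares(f,[.5,.2,0,y],loss='soft_l1') for y in(-1,0,1,2.5)),key=lambda s:s.cost)
    print(best.x,np.round(best.fun.reshape(-1,2),1).tolist()); np.save('pose.npy',best.x)
    for nm,a,b in [('cap',('scene',270+311/4,150+274/4),('side',215+375/5,180+169/5)),('b1',('scene',270+314/4,150+212/4),('side',215+465/5,180+218/5)),('b2',('scene',270+287/4,150+167/4),('side',215+538/5,180+206/5))]:
        w,e=tri(a,b); print(nm,w,e,inv(best.x,w))
E
python3 fit.py
```

```text
[ 0.47179281 -0.07728199 -0.00534775 -0.46094721] [[0.7, 2.1], [0.3, 3.0], [-1.0, 0.1], [-0.0, -1.7], [-0.9, -3.1], [-1.6, -1.9], [-0.1, -0.6], [-0.8, -0.3], [-1.1, -0.4], [-3.7, 1.6], [-1.2, 0.4], [1.6, 0.2], [-0.8, 0.2], [0.8, 0.8]]
cap [ 0.50710417 -0.07304762  0.05646027] 0.00012790977343698793 [0.02974254 0.01949881 0.06180802]
b1 [ 0.53038577 -0.10884461  0.05278988] 0.0010981629912894311 [ 0.06651666 -0.00220652  0.05813763]
b2 [ 0.55479717 -0.11999743  0.05933881] 0.00039032708668801955 [ 0.09334102 -0.00133723  0.06468656]
```

```bash
python3 -m crank '[{"dp":[-0.05,-0.059,0],"delta_rot":[0,0,0],"fingers":-1},{"dp":[-0.05,-0.059,0],"delta_rot":[0,0,0],"fingers":-1},{"dp":[-0.05,-0.059,0],"delta_rot":[0,0,0],"fingers":-1},{"dp":[-0.05,-0.059,0],"delta_rot":[0,0,0],"fingers":-1},{"dp":[-0.05,-0.059,0],"delta_rot":[0,0,0],"fingers":-1},{"dp":[-0.05,-0.059,0],"delta_rot":[0,0,0],"fingers":-1},{"dp":[-0.05,-0.059,0],"delta_rot":[0,0,0],"fingers":-1},{"dp":[-0.05,-0.059,0],"delta_rot":[0,0,0],"fingers":-1},{"dp":[-0.05,-0.059,0],"delta_rot":[0,0,0],"fingers":-1},{"dp":[-0.05,-0.059,0],"delta_rot":[0,0,0],"fingers":-1}]'
sed -i 's/best.x,np.round/best.x,np.round/; s/\.168/.164/g' fit.py; python3 fit.py
```

```text
t: 0.93
tcp_pos: [0.3164, 0.2655, 0.3038]
tool_rot: [0.11, 0.994, -0.0, -0.0]
force: [-0.2, -0.4, -0.4]
finger_gap: 0.001
gripper_force: 0.0
[ 0.4725703  -0.07788786 -0.00514565 -0.45463085] [[0.8, 1.5], [0.3, 2.3], [-1.1, -0.2], [-0.3, -2.3], [-0.6, -1.8], [-1.3, -0.6], [-0.4, -0.8], [-0.8, -0.6], [-0.6, -0.2], [-3.1, 1.6], [-0.9, 0.5], [-0.1, 0.2], [-0.6, 0.1], [1.0, 0.8]]
cap [ 0.50710417 -0.07304762  0.05646027] 0.00012790977343698793 [0.02890053 0.01951347 0.06160592]
b1 [ 0.53038577 -0.10884461  0.05278988] 0.0010981629912894311 [ 0.06553682 -0.00242371  0.05793553]
b2 [ 0.55479717 -0.11999743  0.05933881] 0.00039032708668801955 [ 0.09236613 -0.00172386  0.06448446]
```

```bash
python3 -m crank '[{"dp":[-0.05,-0.059,0],"delta_rot":[0,0,0],"fingers":-1},{"dp":[-0.05,-0.059,0],"delta_rot":[0,0,0],"fingers":-1},{"dp":[-0.05,-0.059,0],"delta_rot":[0,0,0],"fingers":-1},{"dp":[-0.05,-0.059,0],"delta_rot":[0,0,0],"fingers":-1},{"dp":[-0.05,-0.059,0],"delta_rot":[0,0,0],"fingers":-1},{"dp":[-0.05,-0.059,0],"delta_rot":[0,0,0],"fingers":-1},{"dp":[-0.05,-0.059,0],"delta_rot":[0,0,0],"fingers":-1},{"dp":[-0.05,-0.059,0],"delta_rot":[0,0,0],"fingers":-1},{"dp":[-0.05,-0.059,0],"delta_rot":[0,0,0],"fingers":-1},{"dp":[-0.03,-0.059,0],"delta_rot":[0,0,0],"fingers":-1},{"dp":[0,0,0],"delta_rot":[0,0,0.0192],"fingers":-1},{"dp":[0,0,0],"delta_rot":[0,0,0.0192],"fingers":-1}]'
python3 -m crank '[{"dp":[0,0,0],"delta_rot":[0,0,0.0192],"fingers":-1},{"dp":[0,0,0],"delta_rot":[0,0,0.0192],"fingers":-1},{"dp":[0,0,0],"delta_rot":[0,0,0.0192],"fingers":-1},{"dp":[0,0,0],"delta_rot":[0,0,0.0192],"fingers":-1},{"dp":[0,0,0],"delta_rot":[0,0,0.0192],"fingers":-1},{"dp":[0,0,0],"delta_rot":[0,0,0.0192],"fingers":-1},{"dp":[0,0,0],"delta_rot":[0,0,0.0192],"fingers":-1},{"dp":[0,0,0],"delta_rot":[0,0,0.0192],"fingers":-1},{"dp":[0,0,0],"delta_rot":[0,0,0.0192],"fingers":-1},{"dp":[0,0,0],"delta_rot":[0,0,0.0192],"fingers":-1},{"dp":[0,0,0],"delta_rot":[0,0,0.0192],"fingers":-1},{"dp":[0,0,0],"delta_rot":[0,0,0.0192],"fingers":-1}]'
python3 -m crank '[{"dp":[0,0,0],"delta_rot":[0,0,0.0185],"fingers":-1},{"dp":[0,0,0],"delta_rot":[0,0,0],"fingers":-1},{"dp":[0,0,0],"delta_rot":[0,0,0],"fingers":-1}]'
python3 - <<'E'
from h import *
C=cam('wrist'); p,d=manip.snapshot('wrist'); cv2.imwrite('pics/w1.png',p[:,:,::-1]); np.savez('w1.npz',d=d,M=C[1],o=C[2],k=[C[0][x] for x in('fx','fy','cx','cy')])
E
```

```text
t: 1.93
tcp_pos: [0.4863, -0.0755, 0.3035]
tool_rot: [0.234, 0.972, -0.0, -0.0]
force: [0.3, 0.3, -0.2]
finger_gap: -0.001
gripper_force: 0.0
t: 2.93
tcp_pos: [0.4855, -0.0731, 0.3036]
tool_rot: [0.818, 0.575, -0.0, -0.0]
force: [-0.3, -0.3, 0.5]
finger_gap: 0.0
gripper_force: 0.0
t: 3.18
tcp_pos: [0.4855, -0.0731, 0.3037]
tool_rot: [0.848, 0.531, -0.0, -0.0]
force: [-0.7, 0.4, -0.1]
finger_gap: -0.003
gripper_force: 0.0
```

View pics/w1.png

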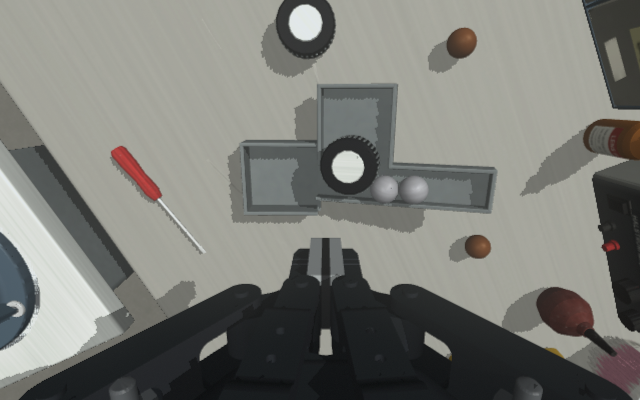

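The wrist view shows the knob cap at (349,167), balls at (385,188) and (413,188), and bay outer corners at (318,84) and (397,84). The pocket's left edge is at x≈243, the lane end at x≈495, and the shut fingertips at (325,240).

```bash
cat > fit2.py <<'E'
import fit; from fit import *
z=np.load('w1.npz'); C['wrist']=(dict(zip(('fx','fy','cx','cy'),z['k'])),z['M'],z['o'])
N=lambda x,y,u,v:('wrist',(x,y),u,v)
Q=[q for q in P if not(q[0]=='side' and q[1]==(0,-.037))]+[N(-.08,.037,245,143),N(-.08,-.037,244,212),N(.164,.019,495,169),N(.164,-.019,491,211),N(.072,.094,395,86),N(.002,.094,320,86)]
f=lambda p:np.concatenate([proj(n,W(p,L(x)))-[u,v] for n,x,u,v in Q])
s=least_squares(f,[.47,-.08,0,-.45],loss='soft_l1'); print(s.x,np.round(s.fun.reshape(-1,2),1).tolist()); np.save('pose.npy',s.x)
for nm,l in {'cap':[('scene',347.75,218.5),('side',290,213.8),('wrist',348.5,167)],'b1':[('scene',348.5,203),('side',308,223.6),('wrist',385,188)],'b2':[('scene',341.75,191.75),('side',322.6,221.2),('wrist',413.5,188)]}.items():
    r=least_squares(lambda w:np.concatenate([proj(n,w)-[u,v] for n,u,v in l]),[.5,-.08,.05]); print(nm,r.x,np.round(r.fun,1),inv(s.x,r.x))
st=manip.sense(); print(st['t'],inv(s.x,st['tcp_pos']), np.degrees(R.from_quat(st['tool_rot']).as_euler('ZYX')))
d=z['d']; 
for u,v in [(280,180),(360,110),(470,190),(349,167),(150,100),(318,245)]: print((u,v),pt('wrist',u,v,d[v,u],C['wrist']),inv(s.x,pt('wrist',u,v,d[v,u],C['wrist'])))
E
python3 fit2.py
```

```text
[ 0.4734229  -0.07888582 -0.00505401 -0.45766304] [[0.6, 0.9], [0.1, 1.7], [-1.2, -0.9], [-0.3, -2.8], [-0.4, -2.3], [-1.1, -1.1], [-0.3, -1.5], [-0.9, -1.3], [-0.0, -0.1], [-0.3, 0.6], [0.6, 0.5], [0.1, 0.3], [1.7, 0.9], [-4.7, 0.8], [0.7, -0.3], [-0.3, 1.6], [-1.9, -1.1], [-0.1, -0.4], [-0.5, 0.0]]
cap [ 0.50843885 -0.07465443  0.05617493] [-0.1 -0.8  0.9  0.5 -0.8 -0.2] [0.02954272 0.01926783 0.06122895]
b1 [ 0.53182682 -0.11022862  0.0527784 ] [ 0.  -0.5  1.2  0.1 -0.8 -0.1] [ 0.06624234 -0.0023113   0.05783241]
b2 [ 0.55631929 -0.12056545  0.05920658] [-0.4 -0.4  1.  -0.  -0.7  0.1] [ 0.09278158 -0.00076227  0.06426059]
3.2333 [0.00838278 0.01054235 0.30878946] [ 6.40795032e+01  1.76490425e-03 -1.79972892e+02]
(280, 180) [ 0.43222592 -0.06528862  0.00464846] [-0.04296526 -0.00600512  0.00970247]
(360, 110) [ 0.54270065 -0.03321113  0.03248479] [0.04196672 0.07158477 0.03753881]
(470, 190) [ 0.60552755 -0.14668132  0.0590474 ] [ 0.14846507 -0.00244768  0.06410141]
(349, 167) [ 0.5095399  -0.07452162  0.06022038] [0.03047178 0.01987347 0.06527439]
(150, 100) [3.47486146e-01 7.24644596e-02 2.26821953e-04] [-0.17985084  0.08012894  0.00528083]
(318, 245) [ 0.48728727 -0.06178648  0.24327009] [0.00488216 0.02146562 0.2483241 ]
```

```bash
python3 -m crank '[{"dp":[-0.056,0,0],"delta_rot":[-0.0195,0,0],"fingers":-1},{"dp":[-0.055,0,0],"delta_rot":[-0.0194,0,0],"fingers":-1},{"dp":[0,-0.017,0.056],"delta_rot":[0,0,0],"fingers":-1},{"dp":[0,-0.017,0.056],"delta_rot":[0,0,0],"fingers":-1},{"dp":[0,-0.017,0.056],"delta_rot":[0,0,0],"fingers":-1},{"dp":[0,-0.017,0.056],"delta_rot":[0,0,0],"fingers":-1},{"dp":[0,-0.017,0.056],"delta_rot":[0,0,0],"fingers":-1},{"dp":[0,0,0],"delta_rot":[0,0,0],"fingers":-1},{"dp":[0,0,0],"delta_rot":[0,0,0],"fingers":-1}]'
cat > rel.py <<'E'
from h import *
from fit import inv
p=np.load('pose.npy'); p[2]=0; s=manip.sense(); M=R.from_quat(s['tool_rot']).as_matrix(); Y=R.from_euler('z',p[3]).as_matrix()
print(s['t'],'tcp',inv(p,s['tcp_pos']),'tip',inv(p,s['tcp_pos']+.073*M[:,2]),'axes',(Y.T@M).round(3).tolist(),s['force'])
E
python3 rel.py; python3 - <<'E'
from h import *
for n in ('side','wrist'):
    p,d=manip.snapshot(n); p=p[:,:,::-1]
    if n=='side': p=cv2.resize(p[130:280,200:400],None,fx=4,fy=4,interpolation=2)
    cv2.imwrite(f'pics/{n}2.png',p)
E
```

```text
t: 3.98
tcp_pos: [0.4541, -0.1195, 0.1566]
tool_rot: [0.842, 0.526, 0.063, 0.102]
force: [0.3, 0.0, 0.7]
finger_gap: 0.0
gripper_force: 0.0
3.9833 tcp [ 0.00061086 -0.04498324  0.15660285] tip [ 0.01797267 -0.0449266   0.08569753] axes [[-0.004, 0.971, 0.238], [1.0, 0.004, 0.001], [-0.0, 0.238, -0.971]] [0.28614363 0.04133901 0.73033724]
```

View pics/wrist2.png

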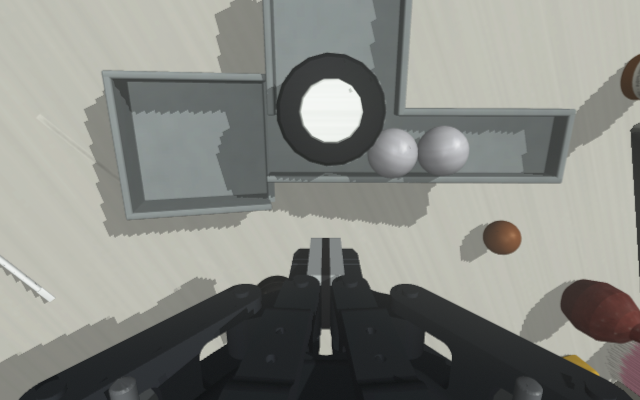

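The wrist view shows the finger line at x≈326, aimed at the knob (331,108) and clear of ball_1 (393,153, left edge 369).

```bash
python3 -m crank '[{"dp":[0,0.002,0.04],"delta_rot":[0,0,0],"fingers":-1},{"dp":[0,0,0.04],"delta_rot":[0,0,0],"fingers":-1},{"dp":[0,0,0],"delta_rot":[0,0,0],"fingers":-1},{"dp":[0.02,0,0],"delta_rot":[0,0,0],"fingers":-1},{"dp":[0.02,0,0],"delta_rot":[0,0,0],"fingers":-1},{"dp":[0,0,0],"delta_rot":[0,0,0],"fingers":-1}]'; python3 rel.py
```

```text
t: 4.58
tcp_pos: [0.4742, -0.1059, 0.1215]
tool_rot: [0.841, 0.526, 0.066, 0.105]
force: [0.2, -0.5, -0.2]
finger_gap: 0.001
gripper_force: 0.0
4.5833 tcp [ 0.0126297  -0.02390808  0.12147963] tip [ 0.03057011 -0.02383635  0.05071851] axes [[-0.005, 0.969, 0.246], [1.0, 0.005, 0.001], [-0.0, 0.246, -0.969]] [ 0.16435552 -0.46419536 -0.15184453]
```

```bash
python3 -m crank '[{"dp":[0,0,0.006],"delta_rot":[0,0,0],"fingers":-1},{"dp":[0.009,0,0],"delta_rot":[0,0,0],"fingers":-1},{"dp":[0.009,0,0],"delta_rot":[0,0,0],"fingers":-1},{"dp":[0.009,0,0],"delta_rot":[0,0,0],"fingers":-1},{"dp":[0.009,0,0],"delta_rot":[0,0,0],"fingers":-1},{"dp":[0.009,0,0],"delta_rot":[0,0,0],"fingers":-1}]'; python3 rel.py
python3 - <<'E'
from h import *
p,d=manip.snapshot('wrist'); cv2.imwrite('pics/w3.png',p[:,:,::-1])
E
```

```text
t: 5.08
tcp_pos: [0.484, -0.0865, 0.1165]
tool_rot: [0.842, 0.525, 0.065, 0.104]
force: [-0.9, -1.2, 1.5]
finger_gap: -0.001
gripper_force: 1.2
5.0833 tcp [ 0.01279756 -0.00214305  0.11646439] tip [ 0.03050259 -0.00210402  0.04564398] axes [[-0.002, 0.97, 0.243], [1.0, 0.002, 0.001], [-0.0, 0.243, -0.97]] [-0.93352381 -1.20150537  1.52580293]
```

View pics/w3.png

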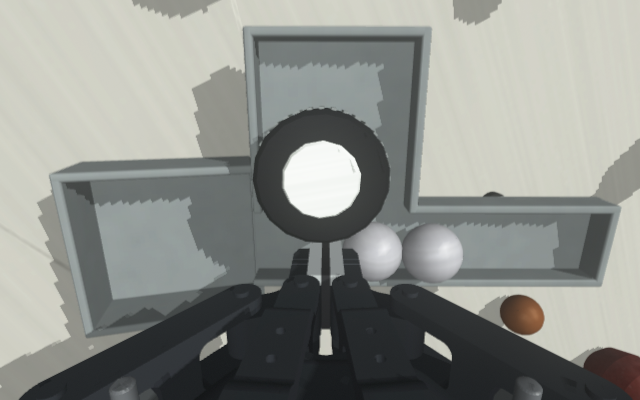

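The knob (322,178) is sliding into the bay near its lower side wall, and ball_1 (375,250) rests against the finger. I'll keep pushing.

```bash
python3 -m crank '[{"dp":[0.009,0,0],"delta_rot":[0,0,0],"fingers":-1},{"dp":[0.009,0,0],"delta_rot":[0,0,0],"fingers":-1},{"dp":[0.009,0,0],"delta_rot":[0,0,0],"fingers":-1},{"dp":[0.009,0,0],"delta_rot":[0,0,0],"fingers":-1},{"dp":[0,0,0],"delta_rot":[0,0,0],"fingers":-1},{"dp":[0,0,0],"delta_rot":[0,0,0],"fingers":-1}]'; python3 rel.py
python3 - <<'E'
from h import *
p,d=manip.snapshot('wrist'); cv2.imwrite('pics/w4.png',p[:,:,::-1])
E
```

```text
t: 5.63
tcp_pos: [0.4915, -0.0699, 0.1162]
tool_rot: [0.842, 0.526, 0.064, 0.103]
force: [0.0, 0.5, -0.1]
finger_gap: 0.002
gripper_force: 0.2
5.6333 tcp [0.012268   0.01607111 0.11615084] tip [0.02989897 0.01613147 0.04531197] axes [[-0.003, 0.97, 0.242], [1.0, 0.003, 0.001], [0.0, 0.242, -0.97]] [ 0.04827127  0.45837263 -0.13757471]
```

View pics/w4.png

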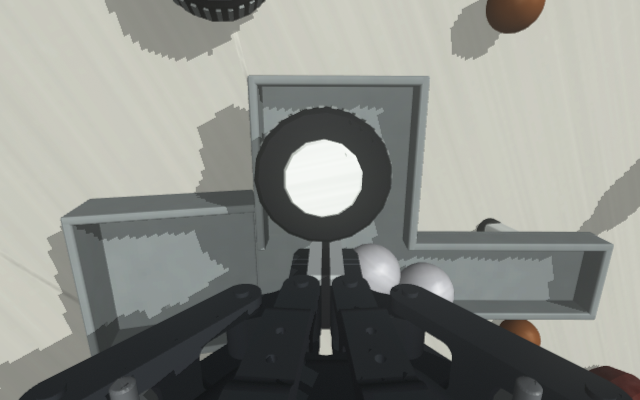

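The knob (323,178) is well inside the bay. Ball_1 (377,268) was dragged slightly toward the bay by the finger, so I'll slide back a little to drag it back and then lift.

```bash
python3 -m crank '[{"dp":[-0.006,0,0],"delta_rot":[0,0,0],"fingers":-1},{"dp":[-0.007,0,0],"delta_rot":[0,0,0],"fingers":-1},{"dp":[-0.007,0,0],"delta_rot":[0,0,0],"fingers":-1},{"dp":[0,0,-0.05],"delta_rot":[0,0,0],"fingers":-1},{"dp":[0,0,-0.07],"delta_rot":[0,0,0],"fingers":-1},{"dp":[-0.03,0,-0.07],"delta_rot":[0,0,0],"fingers":-1},{"dp":[-0.03,0,-0.07],"delta_rot":[0,0,0],"fingers":-1},{"dp":[-0.05,0,0],"delta_rot":[0,0,0],"fingers":-1},{"dp":[0,0,0],"delta_rot":[0,0,0],"fingers":-1},{"dp":[0,0,0],"delta_rot":[0,0,0],"fingers":-1},{"dp":[0,0,0],"delta_rot":[0,0,0],"fingers":-1},{"dp":[0,0,0],"delta_rot":[0,0,0],"fingers":-1}]'
python3 - <<'E'
from h import *
C=cam('wrist'); p,d=manip.snapshot('wrist'); cv2.imwrite('pics/w5.png',p[:,:,::-1]);np.savez('w5.npz',d=d,M=C[1],o=C[2])
E
```

```text
t: 6.68
tcp_pos: [0.4346, -0.1146, 0.2417]
tool_rot: [0.842, 0.526, 0.064, 0.103]
force: [-0.2, 0.7, -0.1]
finger_gap: -0.002
gripper_force: 0.0
```

View pics/w5.png

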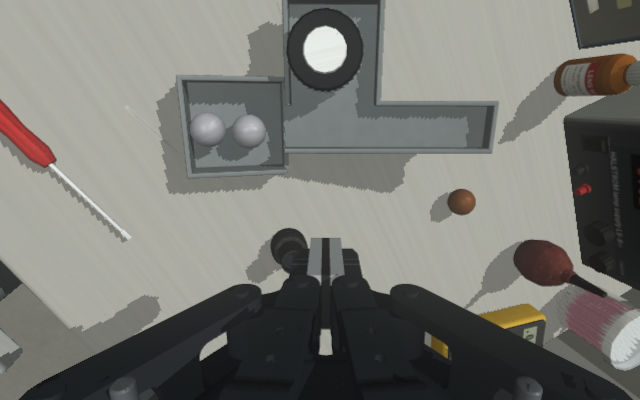

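Both balls are in the pocket at (207,129) and (249,131), and the knob stands in the bay at (325,49). I'll measure them, let them settle and check again.

```bash
python3 -m crank '[{"dp":[0,0,0],"delta_rot":[0,0,0],"fingers":-1},{"dp":[0,0,0],"delta_rot":[0,0,0],"fingers":-1},{"dp":[0,0,0],"delta_rot":[0,0,0],"fingers":-1},{"dp":[0,0,0],"delta_rot":[0,0,0],"fingers":-1},{"dp":[0,0,0],"delta_rot":[0,0,0],"fingers":-1},{"dp":[0,0,0],"delta_rot":[0,0,0],"fingers":-1},{"dp":[0,0,0],"delta_rot":[0,0,0],"fingers":-1},{"dp":[0,0,0],"delta_rot":[0,0,0],"fingers":-1},{"dp":[0,0,0],"delta_rot":[0,0,0],"fingers":-1},{"dp":[0,0,0],"delta_rot":[0,0,0],"fingers":-1},{"dp":[0,0,0],"delta_rot":[0,0,0],"fingers":-1},{"dp":[0,0,0],"delta_rot":[0,0,0],"fingers":-1}]' | head -1
python3 - <<'E'
from h import *
from fit import inv
pose=np.load('pose.npy'); pose[2]=0
C=cam('wrist'); p,d=manip.snapshot('wrist'); o=cv2.imread('pics/w5.png')[:,:,::-1]
print('diff',np.abs(p.astype(int)-o)[:200].max(), (np.abs(p.astype(int)-o)[:200].max(2)>40).sum())
for u,v in [(325,49),(207,129),(249,131)]: print(inv(pose,pt('wrist',u,v,d[v,u],C)))
E
```

```text
t: 7.73
diff 141 1340
[0.02671663 0.05577353 0.05860904]
[-0.06088825 -0.00109619  0.03095574]
[-0.02913419 -0.0031138   0.03247747]
```

```bash
python3 - <<'E'
from h import *
a=manip.snapshot('wrist')[0].astype(int)
for i in range(16): b=manip.snapshot('wrist')[0].astype(int)
m=np.abs(a-b)[:200].max(2)>40; print(m.sum(), np.argwhere(m).mean(0) if m.any() else '')
E
```

```text
2 [103.  588.5]
```

Everything is still now, so I'm handing in.

```bash
python3 -c "
from station import manip; print(manip.sign_off())"
```

```text
the job is handed in; nothing more can be done
None
```

I pushed the stuck knob back into its bay (about 56 mm from the lane's centre line), both balls rolled into the catch pocket, the arm is clear, and I handed in the job; no verdict was returned.

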